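# Latch the bottle-cap jar into its carousel and present it

### The arm

A 6-joint arm with a two-finger parallel gripper is mounted at the origin on the work surface. World frame = base frame: x ahead of the robot, y to its left, z up, the work surface at z = 0. Lengths are in m, angles in degrees, forces in N, time in s.
With the tool pointing down it reaches from about 0.35 to 0.875 m from the base axis. Payload 4.2 kg.
Tool frame: the origin (TCP) lies at the very end of the fingers, on their centre line; the grasp point (between the pads) lies 19 mm behind it (tcp_to_grasp is the z of the grasp point in the tool frame, in m); z points along the fingers, y is the direction in which the jaws open and shut (so a half turn about z gives the same grasp; the last joint's range is limited). The gripper opens to 87 mm and grips with 3 to 60 N. Pads are 19 mm wide; open, the fingers measure 117 mm over their backs; the gripper's body (75 mm by 190 mm) begins 51 mm behind the grasp point.
Start: joints at [-59.84, 22.042, 0.453, 0, -68.411, -14.817], TCP at [0.165, -0.603, 0.223] pointing down, gripper open.
Joint ranges: [-179.83, 179.83], [-69.29, 118.12], [-61.27, 80.66], [-181.25, 117.63], [-171.15, -9.14], [-177.46, 177.46]. Speed limits (degrees/s): [159.86, 159.86, 180, 180, 180, 180].

### API

Orientations are given as a 3x3 rotation matrix whose columns are the frame's x, y, z axes.
In Python, from station import sense, capture, camera_params, finish_job, tcp_to_grasp gives the robot as it stands.
- The arm moves only by the shell command python3 -m inch 'ROWS'. ROWS is JSON, a list of rows, each an object of numbers: "jaw": the closure in counts, from 0 (fully open) to 255 (shut); "x", "y", "z": the shift along the world's x, y, z normalised to -1 to 1, where 1 is 0.06 m; "ax", "ay", "az": the turn, a rotation vector about the world's x, y, z normalised to -1 to 1, where 1 is 10 degrees. A call has 1 to 12 rows; each row shifts and turns the pose as measured when the row begins; what a row does not reach is not made up. A row lasts 1/8 s, in which the tool goes at most 62.5 mm and 10.7 degrees, less where a joint would pass 70% of its speed; a pose out of reach is approached as far as the arm can. A call with a number of a shift or a turn outside -1 to 1 is refused whole. A call with a gripper value outside its range is refused whole. The fingers move at their own pace and stop on an object; the grip force is fixed at half the most. Time passes only in rows, so rows that do not move let the fingers close. It gives the time, the measured TCP pose, the force and the opening at its end, in the units of the state.
- sense(): the state, without advancing time (a new reading comes with each control period).
- capture(name): name is "side" or "top" or "wrist"; returns the picture (400x640x3 uint8, red, green, blue); there is no depth.
- camera_params(name): a dict with "vfov" (degrees; the focal length in pixels is half the picture's height over the tangent of half this angle, whatever the lens; pixels are square), "cx", "cy" (the principal point, pixels), "D" ([k1, k2, p1, p2, k3] as OpenCV has them; the pictures are not rectified), "R" (3x3) and "t" (3): a world point X has camera coordinates R X + t. Camera axes: x right, y down, z forward; pixel columns grow to the right and rows downward; lengths in m; the calibration is good to about 2 mm. A picture is of the moment at which its call begins: read the wrist's pose just before it. camera_params takes no time and is no camera call; for the wrist camera it gives the pose at the moment of the call.
- finish_job(): hands the job in, once; it reports no verdict.
The state is a dict: "time_s": time; "joints": joint angles; "joint_velocities": joint speeds; "effort": joint torques, N m; "tcp_pos": TCP position; "ee_rot": TCP orientation; "wrist_force": force on the tool from outside, world axes, zero at the start; "moment": the same for the moment, N m; "gripper_width": opening from 0.0 (shut) to 1.0 (fully open).
Only numpy, scipy, OpenCV 4.12 (cv2) and the standard library are available. Lean on these libraries where they do the work, as an engineer would, in place of code of your own. Each camera call takes 0.05 s, during which the arm holds its last target.

### The job

The jar carousel on the sorting counter has just got its blue-lidded jar back: first swing the raised keeper bar of that jar down until it rests in its catch. Then turn the carousel until the blue-lidded jar faces front, squarely in line with the yellow pointer of the carousel's foot plate, and hold the turntable still there by its centre knob so that a helper can twist off the lid: finish with the gripper still gripping the knob. All four jars stay standing in their rings, and the other things on the counter are left alone.

Things in the scene. Friction and masses are not known exactly. Their poses are not given: they have to be found in the camera images.
- carousel_base: fixed dark steel foot plate of the carousel, 250 x 250 mm, 12 mm high. Origin: on the turning axis, at counter height; z up; its own -x is the FRONT, where a yellow pointer sticks out to 173 mm from the axis. It is turned at most 17 degrees from square to the counter, front towards the robot
- turntable: aluminium disc, 280 mm across, top 35 mm above the counter; turns either way about its upright axis with 0.12 N m friction, stays where left. Origin: on the axis, 23 mm above the counter; z up; the blue-lidded jar stands towards its own -x. Four jars, centres 62 mm from the axis, stand in steel rings 8 mm high. Each has a keeper bar before it; the other three are shut and fixed
- knob: black round knob on the centre post of the turntable and turning with it, 44 mm across and 32 mm high. Origin: centre of its underside, on the axis, 160 mm above the counter; the straight side to grip is 166 to 187 mm above the counter, clear above the jars' lids (135 mm)
- blue_jar_center (a point): centre (half-way up) of the marked jar: glass, 68 mm across, 100 mm high, blue twist lid, blue band and blue caps inside; loose in its ring, 0.2 to 0.4 kg
- jar_a_center (a point): centre of the white-lidded jar on the carousel, same size, loose in its ring
- jar_b_center (a point): centre of the yellow-lidded jar on the carousel, same size, loose in its ring
- jar_c_center (a point): centre of the green-lidded jar on the carousel, same size, loose in its ring
- keeper (a joint): angle of the blue-lidded jar's keeper: a steel bar 8 mm thick that swings in an upright plane 107 mm from the axis, from its pivot post to a catch post 109 mm away. 0 = level, in the saddle of the catch (its stop); 1.5 = almost upright; starts between 0.9 and 1.35. Stiff pivot (0.045 N m): stays where left, a push of about 1 N near the tab moves it
- keeper_hinge (a point): pivot of that keeper bar, on its post at the edge of the turntable, 91 mm above the counter
- keeper_tab (a point): middle of the red tab, 13 mm thick and 18 mm long, at the free end of that bar, 127 mm from the pivot. When shut it sticks out past the catch post, 130 mm from the turning axis and 91 mm above the counter, 50 mm clear of the nearest jar
- cap_1: blue bottle cap, 31 mm across, 14 mm high, lying open side up on the counter (bystander)
- cap_2: blue bottle cap, as cap_1 (bystander)
- spatula: wooden spatula, 280 mm long, lying on the counter (bystander)
- spare_jar: glass jar with a steel twist lid, 68 mm across, 100 mm high, standing on the counter beside the carousel, origin under its centre (bystander)
- jug: collapsed white plastic jug, about 240 x 180 x 45 mm, lying on the counter (bystander)
- drawer_unit_drawer0_handle (a point): bar handle of the half-open drawer in the steel drawer unit on the left of the counter (bystander)

How it is judged:
By the outcome, as a careful person would: the job done as asked, in the order asked, and still so for the second after the job is handed in, while the arm keeps its last pose, push and grip.
It also fails if it takes over 48 s, if anything falls off the work surface, if the arm or the gripper's body presses on something with over 40 N, if the wrist force passes 120 N, or if a joint passes its speed limit or range.

## Working session

There is one attempt and no reset: what is moved stays moved. The work goes in short steps, Python scripts to look and compute and a shell command to move; the robot and the scene stay as the last step left them, time stands still between calls to the robot, and variables do not carry over. Pictures are saved under pics/ and viewed, and the job is handed in when it is done.

```bash
ls; mkdir -p pics; python3 - <<'E'
from station import *
import cv2
s=sense();print(s['time_s'],s['tcp_pos'],s['ee_rot'],s['gripper_width'],tcp_to_grasp)
for n in("side","top","wrist"):
    p=camera_params(n);print(n,p)
    cv2.imwrite(f"pics/{n}0.png",capture(n)[:,:,::-1])
E
```

```text
pics
0.0 [ 0.16522314 -0.60213382  0.22145168] [[-9.64414948e-01 -2.64392436e-01 -6.69488532e-04]
 [-2.64393269e-01  9.64412645e-01  2.10941496e-03]
 [ 8.79498448e-05  2.21135958e-03 -9.99997551e-01]] 1.001858748733977 -0.0187
side {'vfov': 56.71638727731015, 'cx': 319.3009751194778, 'cy': 203.95558990994164, 'D': array([-0.0834805,  0.       ,  0.       ,  0.       ,  0.       ]), 'R': array([[-0.8429696 , -0.53781821, -0.01240267],
       [-0.2785222 ,  0.45604464, -0.84525066],
       [ 0.46024736, -0.70906619, -0.53422608]]), 't': array([0.47006875, 0.1866105 , 1.03555575])}
top {'vfov': 47.28660722575334, 'cx': 316.5219169279143, 'cy': 193.71288076103818, 'D': array([-0.06058621,  0.        ,  0.        ,  0.        ,  0.        ]), 'R': array([[ 2.18274543e-02, -9.99761640e-01, -4.74946401e-04],
       [-9.86205364e-01, -2.14535131e-02, -1.64130212e-01],
       [ 1.64080900e-01,  4.05093939e-03, -9.86438568e-01]]), 't': array([0.06509913, 0.48041383, 1.50007573])}
wrist {'vfov': 63.79645558106994, 'cx': 314.52549975852725, 'cy': 199.96771743239105, 'D': array([-0.03293107,  0.        ,  0.        ,  0.        ,  0.        ]), 'R': array([[-0.26355263,  0.96463931,  0.00331949],
       [ 0.9254501 ,  0.25187167,  0.28302434],
       [ 0.27218031,  0.07766383, -0.95910698]]), 't': array([ 0.62316636, -0.0351364 ,  0.3925676 ])}
```

View pics/side0.png

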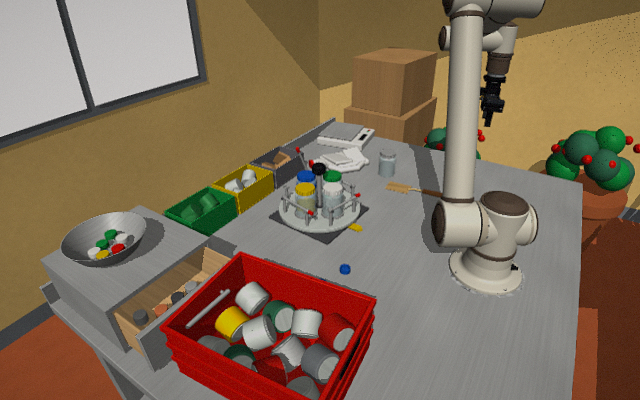

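View pics/top0.png

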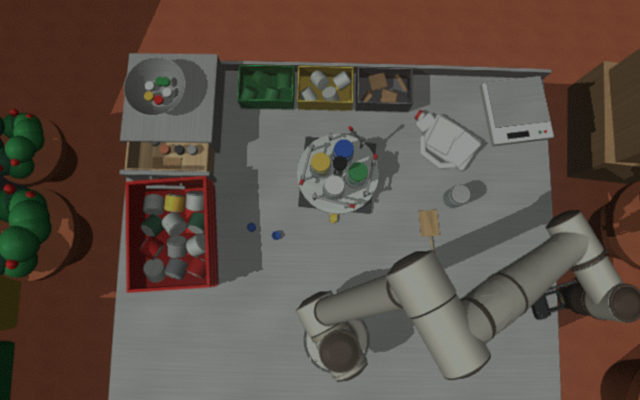

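View pics/wrist0.png

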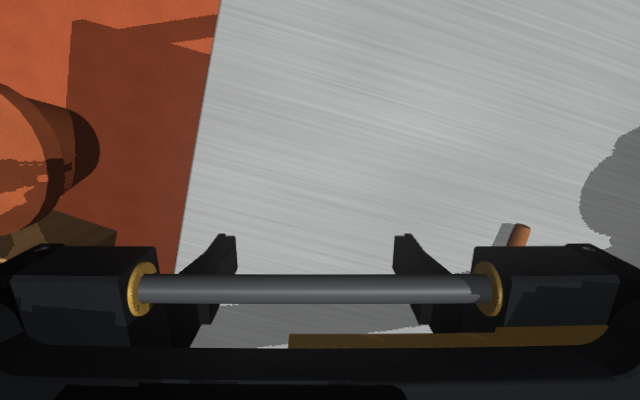

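```bash
python3 - <<'E'
import cv2
a=cv2.imread("pics/side0.png")[130:260,250:410];cv2.imwrite("pics/side0c.png",cv2.resize(a,None,fx=4.6,fy=4.6,interpolation=cv2.INTER_CUBIC))
a=cv2.imread("pics/top0.png")[115:235,270:410];cv2.imwrite("pics/top0c.png",cv2.resize(a,None,fx=5,fy=5,interpolation=cv2.INTER_CUBIC))
E
```

```text
(no output)
```

View pics/side0c.png

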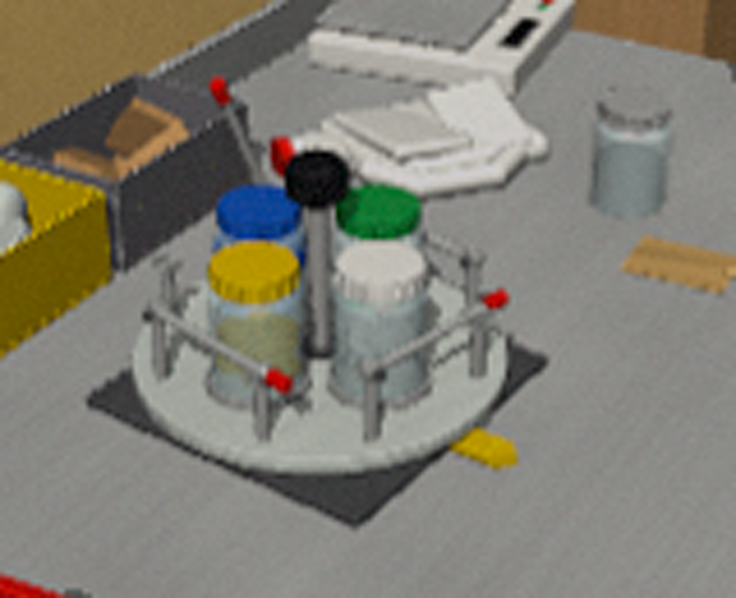

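View pics/top0c.png

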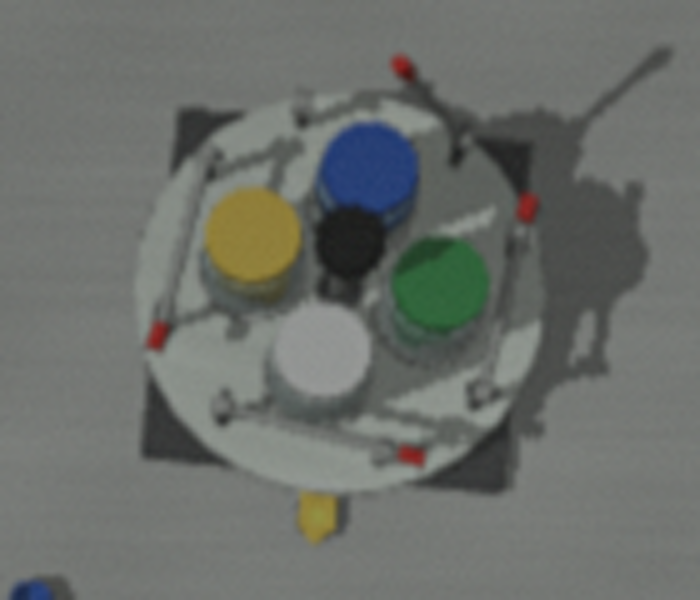

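```bash
cat > h.py <<'E'
import numpy as np,cv2
def ray(p,uv):
    f=200/np.tan(np.radians(p['vfov']/2));K=np.array([[f,0,p['cx']],[0,f,p['cy']],[0,0,1]])
    n=cv2.undistortPoints(np.array([[uv]],float),K,p['D'])[0,0]
    d=p['R'].T@np.array([n[0],n[1],1]);o=-p['R'].T@p['t'];return o,d/np.linalg.norm(d)
def plane(p,uv,z):
    o,d=ray(p,uv);return o+d*(z-o[2])/d[2]
def tri(p1,u1,p2,u2):
    o1,d1=ray(p1,u1);o2,d2=ray(p2,u2)
    A=np.stack([d1,-d2],1);s=np.linalg.lstsq(A,o2-o1,rcond=None)[0]
    a=o1+s[0]*d1;b=o2+s[1]*d2;return (a+b)/2,np.linalg.norm(a-b)
def proj(p,X):
    f=200/np.tan(np.radians(p['vfov']/2));K=np.array([[f,0,p['cx']],[0,f,p['cy']],[0,0,1]])
    return cv2.projectPoints(np.array([X],float),cv2.Rodrigues(p['R'])[0],p['t'],K,p['D'])[0][0,0]
def blobs(im,col,roi,amin=4):
    # im BGR ; roi x0,y0,x1,y1
    x0,y0,x1,y1=roi;h=cv2.cvtColor(im[y0:y1,x0:x1],cv2.COLOR_BGR2HSV).astype(int);H,S,V=h[...,0],h[...,1],h[...,2]
    m={'red':((H<8)|(H>172))&(S>150)&(V>60),'blue':(abs(H-112)<12)&(S>120)&(V>50),'yellow':(abs(H-25)<7)&(S>140)&(V>70),
       'green':(abs(H-67)<15)&(S>120)&(V>50),'black':V<38}[col]
    n,l,st,c=cv2.connectedComponentsWithStats(m.astype(np.uint8),connectivity=4)
    return [(round(c[i][0]+x0,1),round(c[i][1]+y0,1),int(st[i,4]),st[i,:4]+np.array([x0,y0,0,0])) for i in range(1,n) if st[i,4]>=amin]
E
python3 - <<'E'
from h import *
from station import camera_params
T=camera_params('top');S=camera_params('side')
t=cv2.imread('pics/top0.png');s=cv2.imread('pics/side0.png')
for c in('red','blue','yellow','green','black'):
    print(c,'top');[print('  ',b) for b in blobs(t,c,(285,120,395,228))]
    print(c,'side');[print('  ',b) for b in blobs(s,c,(270,140,380,245))]
E
```

```text
red top
   (np.float64(350.0), np.float64(128.0), 7, array([349, 127,   3,   3]))
   (np.float64(374.8), np.float64(156.0), 13, array([374, 154,   3,   5]))
   (np.float64(301.1), np.float64(181.6), 9, array([300, 180,   3,   4]))
   (np.float64(351.5), np.float64(205.5), 8, array([350, 205,   4,   2]))
red side
   (np.float64(297.3), np.float64(149.4), 18, array([296, 147,   4,   6]))
   (np.float64(310.7), np.float64(163.0), 30, array([309, 160,   5,   8]))
   (np.float64(357.4), np.float64(194.6), 14, array([355, 193,   5,   4]))
   (np.float64(310.2), np.float64(212.2), 20, array([308, 210,   6,   5]))
blue top
   (np.float64(343.6), np.float64(148.5), 262, array([334, 140,  19,  18]))
blue side
   (np.float64(305.5), np.float64(175.8), 186, array([297, 170,  18,  12]))
   (np.float64(314.8), np.float64(185.2), 5, array([314, 184,   2,   4]))
yellow top
   (np.float64(320.3), np.float64(161.9), 249, array([312, 153,  18,  18]))
   (np.float64(333.2), np.float64(217.7), 38, array([330, 214,   7,   9]))
yellow side
   (np.float64(271.3), np.float64(181.9), 74, array([270, 171,   4,  22]))
   (np.float64(304.7), np.float64(188.9), 213, array([295, 183,  20,  13]))
   (np.float64(355.1), np.float64(227.1), 75, array([348, 223,  14,   9]))
green top
   (np.float64(358.0), np.float64(172.2), 219, array([349, 164,  18,  17]))
green side
   (np.float64(331.8), np.float64(175.7), 172, array([323, 170,  18,  12]))
black top
   (np.float64(339.7), np.float64(163.2), 141, array([334, 157,  13,  14]))
black side
   (np.float64(318.3), np.float64(168.5), 136, array([312, 163,  14,  12]))
```

```bash
python3 - <<'E'
from h import *
from station import camera_params
T=camera_params('top');S=camera_params('side')
P=lambda u,z:plane(T,u,z)
k,e=tri(T,(339.7,163.2),S,(318.3,168.5));print('knob',k,e)
tab,e=tri(T,(350,128),S,(297.3,149.4));print('tab',tab,e)
b,e=tri(T,(343.6,148.5),S,(305.5,175.8));print('blue',b,e, P((343.6,148.5),.133))
y=P((320.3,161.9),.133);g=P((358,172.2),.133);w=P((336.5,185),.133)
print(y,g,w,'mean',(y+g+P((343.6,148.5),.133)+w)/4,(y+g)/2)
ax=k[:2]
for n,q in(('b',b),('y',y),('g',g),('w',w),('tab',tab)):
    d=q[:2]-ax;print(n,np.hypot(*d),np.degrees(np.arctan2(d[1],d[0])))
for u,z in (((333.2,217.7),.012),):
    q=P(u,z);d=q[:2]-ax;print('ptr top',q,np.hypot(*d),np.degrees(np.arctan2(d[1],d[0])))
q=plane(S,(355.1,227.1),.012);d=q[:2]-ax;print('ptr side',q,np.hypot(*d),np.degrees(np.arctan2(d[1],d[0])))
# tabs of others z=.091
for u in((374.8,156),(301.1,181.6),(351.5,205.5)):
    q=P(u,.091);d=q[:2]-ax;print(np.hypot(*d),np.degrees(np.arctan2(d[1],d[0])))
for u in((306,122.5+0),(361,145)):
    pass
E
```

```text
knob [0.55446307 0.0055066  0.17600354] 0.0015357139424946472
tab [ 0.6576505  -0.02365734  0.20844207] 0.0003534251453221716
blue [ 0.61562032 -0.00863002  0.12613001] 0.0021734909951766418 [ 0.61276603 -0.00875567  0.133     ]
[0.56685249 0.06532882 0.133     ] [ 0.53580305 -0.05561288  0.133     ] [0.49277054 0.01238562 0.133     ] mean [0.55204803 0.00333647 0.133     ] [0.55132777 0.00485797 0.133     ]
b 0.06276984854281208 -13.015436243970417
y 0.06109169881067072 78.29923358744644
g 0.06390451318619685 -106.97763686305227
w 0.062074863220917716 173.63752520741892
tab 0.10722957133917532 -15.78192644144481
ptr top [0.40199297 0.01711558 0.012     ] 0.15291140831692315 175.64593616569465
ptr side [0.40446761 0.02434027 0.012     ] 0.1511732234691639 172.8433048871515
0.12873704697176425 -68.8443811972379
0.12925607663099742 110.39633022278427
0.1283423955687728 -159.73545822630993
```

```bash
python3 -m inch '[{"jaw":255,"z":0.8},{"jaw":255,"x":0.6,"y":0.7,"z":0.5,"az":-0.3},{"jaw":255,"x":0.65,"y":0.75,"az":-0.3},{"jaw":255,"x":0.65,"y":0.75,"az":-0.3},{"jaw":255,"x":0.65,"y":0.75,"az":-0.3},{"jaw":255,"x":0.65,"y":0.75,"az":-0.3},{"jaw":255,"x":0.65,"y":0.75,"az":-0.3},{"jaw":255,"x":0.65,"y":0.75,"az":-0.3},{"jaw":255,"x":0.65,"y":0.75,"az":-0.3},{"jaw":255,"x":0.65,"y":0.75,"az":-0.3},{"jaw":255,"x":0.65,"y":0.75,"az":-0.3}]'
```

```text
$[0]: bad value
```

```bash
python3 -m inch '[{"jaw":255,"x":0,"y":0,"z":0.8,"ax":0,"ay":0,"az":0}]'
```

```text
time_s: 0.28
tcp_pos: [0.1645, -0.5999, 0.2653]
ee_rot: [[-0.964, -0.264, -0.005], [-0.264, 0.964, 0.012], [0.001, 0.013, -1.0]]
wrist_force: [-0.4, -1.0, 0.5]
gripper_width: 0.948
```

```bash
python3 -m inch '[{"jaw":255,"x":0.6,"y":0.7,"z":0.5,"ax":0,"ay":0,"az":-0.3},{"jaw":255,"x":0.65,"y":0.75,"z":0.2,"ax":0,"ay":0,"az":-0.3},{"jaw":255,"x":0.65,"y":0.75,"z":0.1,"ax":0,"ay":0,"az":-0.3},{"jaw":255,"x":0.65,"y":0.75,"z":0,"ax":0,"ay":0,"az":-0.3},{"jaw":255,"x":0.65,"y":0.75,"z":0,"ax":0,"ay":0,"az":-0.3},{"jaw":255,"x":0.65,"y":0.75,"z":0,"ax":0,"ay":0,"az":-0.3},{"jaw":255,"x":0.65,"y":0.75,"z":0,"ax":0,"ay":0,"az":-0.3},{"jaw":255,"x":0.65,"y":0.75,"z":0,"ax":0,"ay":0,"az":-0.3},{"jaw":255,"x":0.65,"y":0.75,"z":0,"ax":0,"ay":0,"az":-0.3},{"jaw":255,"x":0.65,"y":0.75,"z":0,"ax":0,"ay":0,"az":-0.3}]'
```

```text
time_s: 1.52
tcp_pos: [0.5585, -0.1409, 0.3164]
ee_rot: [[-0.961, 0.278, 0.004], [0.278, 0.961, 0.008], [-0.001, 0.009, -1.0]]
wrist_force: [-0.2, -0.5, 0.1]
gripper_width: 0.01
```

```bash
python3 - <<'E'
from station import *
import cv2
cv2.imwrite("pics/wrist1.png",capture("wrist")[:,:,::-1]); print(camera_params("wrist"))
E
```

```text
{'vfov': 63.79645558106994, 'cx': 314.52549975852725, 'cy': 199.96771743239105, 'D': array([-0.03293107,  0.        ,  0.        ,  0.        ,  0.        ]), 'R': array([[ 0.27543836,  0.96125079,  0.0114297 ],
       [ 0.92059401, -0.26717517,  0.28482293],
       [ 0.27684   , -0.06792905, -0.958512  ]]), 't': array([-0.02787595, -0.61503197,  0.31517611])}
```

View pics/wrist1.png

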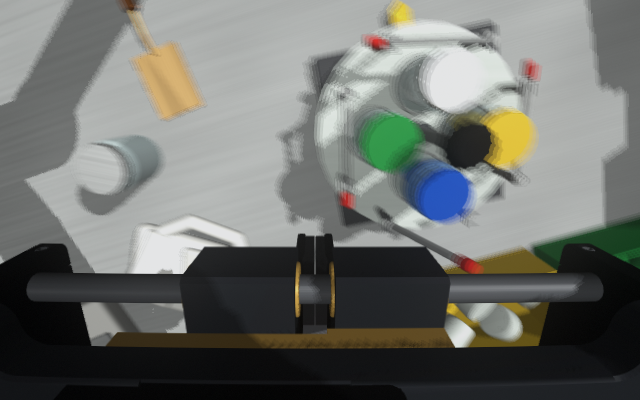

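```bash
python3 - <<'E'
from station import *
import cv2,json
from h import *
p=camera_params("wrist");im=capture("wrist")[:,:,::-1].copy();cv2.imwrite("pics/wrist2.png",im);print(sense()['tcp_pos'],abs(sense()['joint_velocities']).max())
np.save('w2.npy',p,allow_pickle=True)
for c in('red','blue','yellow','green','black'):
    for b in blobs(im,c,(290,0,560,280),20):print(c,b)
E
```

```text
[ 0.56031056 -0.13851096  0.31473612] 3.7017872256275948
red (np.float64(364.1), np.float64(35.9), 172, array([356,  31,  17,  11]))
red (np.float64(521.4), np.float64(62.9), 147, array([516,  55,  12,  16]))
red (np.float64(337.2), np.float64(195.2), 134, array([333, 188,  10,  15]))
red (np.float64(456.6), np.float64(259.3), 269, array([446, 251,  22,  18]))
blue (np.float64(405.9), np.float64(170.4), 346, array([395, 156,  40,  46]))
blue (np.float64(433.4), np.float64(189.2), 2511, array([404, 162,  59,  55]))
yellow (np.float64(390.6), np.float64(9.2), 339, array([381,   0,  21,  20]))
yellow (np.float64(499.3), np.float64(130.3), 2162, array([473, 103,  51,  59]))
yellow (np.float64(501.8), np.float64(262.5), 1922, array([440, 244, 114,  30]))
yellow (np.float64(297.9), np.float64(270.8), 72, array([296, 263,   5,  17]))
yellow (np.float64(331.7), np.float64(271.6), 51, array([330, 263,   4,  17]))
green (np.float64(380.0), np.float64(136.6), 2671, array([350, 107,  60,  60]))
green (np.float64(548.6), np.float64(245.3), 487, array([527, 233,  33,  29]))
black (np.float64(447.3), np.float64(143.9), 1006, array([429, 117,  42,  47]))
black (np.float64(360.7), np.float64(260.5), 4501, array([290, 234, 158,  46]))
black (np.float64(558.2), np.float64(269.3), 20, array([557, 265,   3,   9]))
```

View pics/wrist2.png

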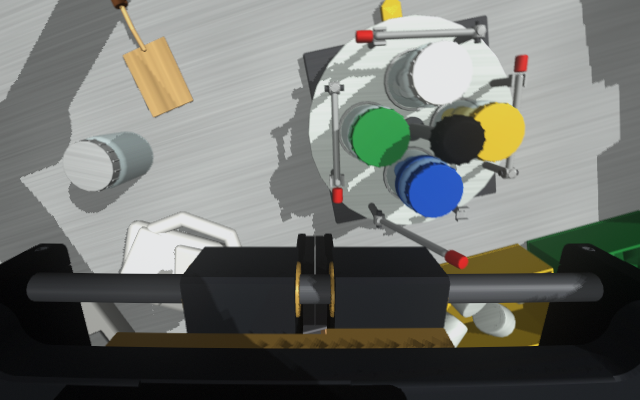

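```bash
cat > m.py <<'E'
from h import *
p=np.load('w2.npy',allow_pickle=True).item()
W=plane(p,(364.1,35.9),.0945);Y=plane(p,(521.4,62.9),.0945);G=plane(p,(337.2,195.2),.0945)
ax=(Y+G)/2;print('ax tabs',ax,'knob',plane(p,(457.5,138.5),.192))
ax=ax[:2]
a=lambda q:(np.hypot(*(q[:2]-ax)),np.degrees(np.arctan2(q[1]-ax[1],q[0]-ax[0])))
for n,q,o in(('W',W,180),('Y',Y,90),('G',G,-90)):print(n,a(q),'blue dir',(a(q)[1]-34.6-o+180)%360-180)
for n,u,o in(('b',(435,189),0),('y',(498,131),90),('g',(380,137),-90),('w',(442,72),180)):
    q=plane(p,u,.135);print(n,q,a(q),(a(q)[1]-o+180)%360-180)
q=plane(p,(390.6,9.2),.008);print('ptr',q,a(q))
from station import camera_params
tab,e=tri(p,(456.6,259.3),camera_params('top'),(350,128));print('tab',tab,e)
E
python3 m.py
```

```text
ax tabs [0.55304905 0.00585263 0.0945    ] knob [0.54974605 0.00133434 0.192     ]
W (np.float64(0.12859400535551627), np.float64(-159.15438347748307)) blue dir -13.754383477483088
Y (np.float64(0.12895565684962038), np.float64(110.95751716632837)) blue dir -13.642482833671636
G (np.float64(0.12895565684962035), np.float64(-69.04248283367167)) blue dir -13.642482833671664
b [ 0.61066227 -0.00831334  0.135     ] (np.float64(0.05932922989948316), np.float64(-13.81388548655711)) -13.813885486557098
y [0.56637342 0.0683849  0.135     ] (np.float64(0.06393609391315437), np.float64(77.9713153201259)) -12.028684679874118
g [ 0.53814943 -0.0548683   0.135     ] (np.float64(0.06252223276741696), np.float64(-103.78676775428464)) -13.786767754284654
w [0.49198245 0.02015558 0.135     ] (np.float64(0.06271925085584826), np.float64(166.81787232223547)) -13.182127677764527
ptr [0.39862191 0.01872323 0.008     ] (np.float64(0.15496256396460148), np.float64(175.23574257235563))
tab [ 0.65756194 -0.02339361  0.20841531] 0.0006050915293613413
```

```bash
python3 -m inch '[{"jaw":255,"x":0.72,"y":0.62,"z":0,"ax":0,"ay":0,"az":0},{"jaw":255,"x":0.7,"y":0.6,"z":-0.2,"ax":0,"ay":0,"az":0.2},{"jaw":255,"x":0.05,"y":0.05,"z":-0.8,"ax":0,"ay":0,"az":0},{"jaw":255,"x":0,"y":0,"z":-0.5,"ax":0,"ay":0,"az":0}]'
```

```text
time_s: 2.12
tcp_pos: [0.6517, -0.0593, 0.2238]
ee_rot: [[-0.972, 0.235, 0.006], [0.235, 0.972, 0.009], [-0.004, 0.01, -1.0]]
wrist_force: [0.4, 0.3, -0.8]
gripper_width: 0.005
```

```bash
python3 -m inch '[{"jaw":255,"x":-0.08,"y":0,"z":-0.28,"ax":0,"ay":0,"az":0},{"jaw":255,"x":0,"y":0,"z":0,"ax":0,"ay":0,"az":0}]'; python3 - <<'E'
from station import *
import cv2
for n,r in(("wrist",None),("side",(130,260,250,410))):
    im=capture(n)[:,:,::-1]
    if r: im=cv2.resize(im[r[0]:r[1],r[2]:r[3]],None,fx=4.6,fy=4.6,interpolation=cv2.INTER_CUBIC)
    cv2.imwrite(f"pics/{n}3.png",im)
E
```

```text
time_s: 2.38
tcp_pos: [0.6447, -0.0596, 0.2023]
ee_rot: [[-0.972, 0.235, -0.002], [0.235, 0.972, 0.008], [0.004, 0.008, -1.0]]
wrist_force: [-0.1, 0.4, 0.2]
gripper_width: 0.006
```

View pics/wrist3.png

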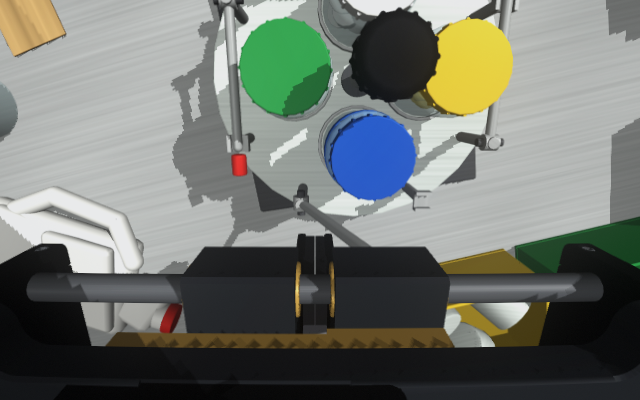

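View pics/side3.png

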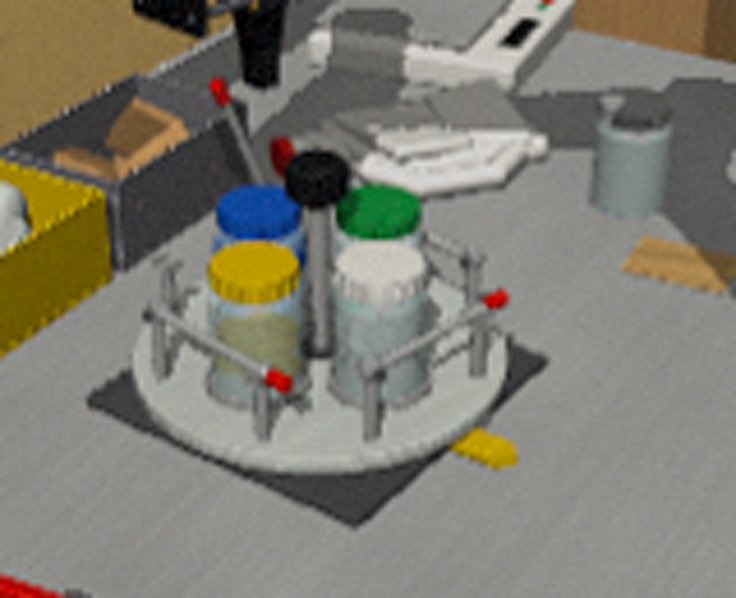

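```bash
python3 -m inch '[{"jaw":255,"x":0.1,"y":0.24,"z":0,"ax":0,"ay":0,"az":0},{"jaw":255,"x":0.06,"y":0.26,"z":-0.05,"ax":0,"ay":0,"az":0},{"jaw":255,"x":0.06,"y":0.26,"z":-0.15,"ax":0,"ay":0,"az":0}]'
```

```text
time_s: 2.85
tcp_pos: [0.6622, -0.0121, 0.1962]
ee_rot: [[-0.972, 0.236, 0.01], [0.236, 0.972, 0.009], [-0.008, 0.011, -1.0]]
wrist_force: [-0.1, 0.3, 0.3]
gripper_width: 0.007
```

```bash
python3 - <<'E'
from station import *
import cv2
for n,r in(("side",(130,260,250,410)),):
    im=capture(n)[:,:,::-1]
    if r: im=cv2.resize(im[r[0]:r[1],r[2]:r[3]],None,fx=4.6,fy=4.6,interpolation=cv2.INTER_CUBIC)
    cv2.imwrite(f"pics/{n}4.png",im)
print(sense()['tcp_pos'])
E
```

```text
[ 0.6617073  -0.01018895  0.19401477]
```

View pics/side4.png

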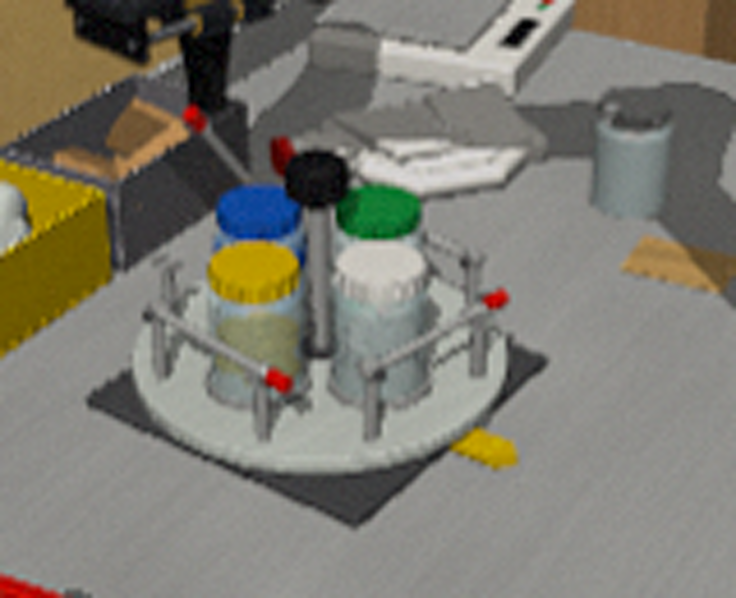

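```bash
python3 -m inch '[{"jaw":255,"x":0.02,"y":0.16,"z":-0.2,"ax":0,"ay":0,"az":0},{"jaw":255,"x":0.04,"y":0.16,"z":-0.25,"ax":0,"ay":0,"az":0},{"jaw":255,"x":0.03,"y":0.15,"z":-0.23,"ax":0,"ay":0,"az":0},{"jaw":255,"x":0.03,"y":0.15,"z":-0.23,"ax":0,"ay":0,"az":0},{"jaw":255,"x":0.05,"y":0.2,"z":-0.18,"ax":0,"ay":0,"az":0},{"jaw":255,"x":0,"y":0,"z":0,"ax":0,"ay":0,"az":0}]'
```

```text
time_s: 3.65
tcp_pos: [0.6714, 0.0434, 0.1214]
ee_rot: [[-0.972, 0.234, 0.003], [0.234, 0.972, 0.009], [-0.001, 0.009, -1.0]]
wrist_force: [0.2, 0.5, 0.4]
gripper_width: 0.006
```

```bash
python3 -m inch '[{"jaw":255,"x":0.08,"y":0.23,"z":0,"ax":0,"ay":0,"az":0},{"jaw":255,"x":0,"y":0,"z":-0.15,"ax":0,"ay":0,"az":0},{"jaw":255,"x":0,"y":0,"z":-0.15,"ax":0,"ay":0,"az":0},{"jaw":255,"x":0,"y":0,"z":-0.05,"ax":0,"ay":0,"az":0}]'; python3 - <<'E'
from station import *
import cv2
for n,r in(("side",(130,260,250,410)),("wrist",None)):
    im=capture(n)[:,:,::-1]
    if r: im=cv2.resize(im[r[0]:r[1],r[2]:r[3]],None,fx=4.6,fy=4.6,interpolation=cv2.INTER_CUBIC)
    cv2.imwrite(f"pics/{n}5.png",im)
E
```

```text
time_s: 4.15
tcp_pos: [0.6774, 0.058, 0.1006]
ee_rot: [[-0.972, 0.234, 0.006], [0.234, 0.972, 0.009], [-0.004, 0.011, -1.0]]
wrist_force: [0.0, 0.4, 1.0]
gripper_width: 0.003
```

View pics/side5.png

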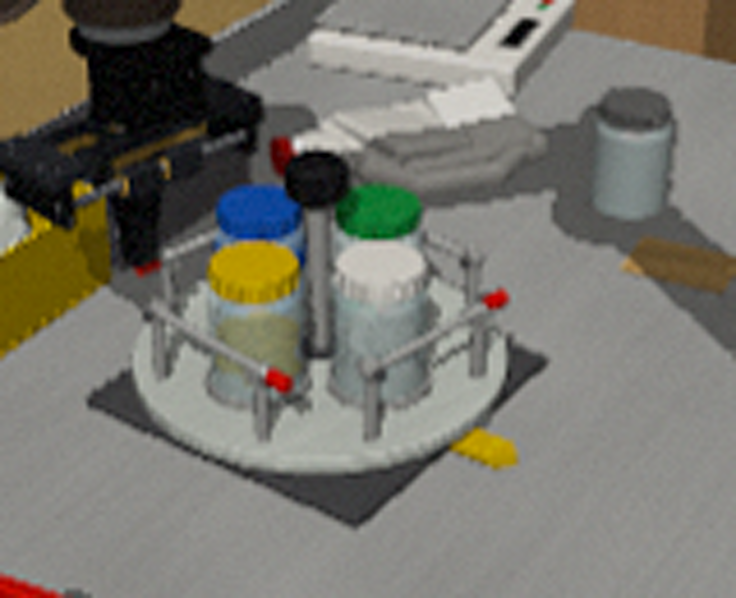

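View pics/wrist5.png

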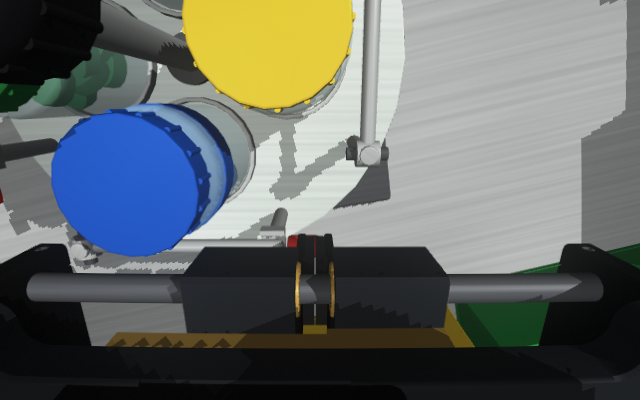

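Nearly level: the red tab sits under the fingertip (side 147,267; wrist 293,241). I press down gently to the stop.

```bash
python3 -m inch '[{"jaw":255,"x":0,"y":0,"z":-0.08,"ax":0,"ay":0,"az":0},{"jaw":255,"x":0,"y":0,"z":-0.07,"ax":0,"ay":0,"az":0}]';python3 -m inch '[{"jaw":255,"x":0,"y":0,"z":-0.07,"ax":0,"ay":0,"az":0}]'
```

```text
time_s: 4.5
tcp_pos: [0.679, 0.0569, 0.0967]
ee_rot: [[-0.973, 0.232, 0.011], [0.233, 0.973, 0.007], [-0.009, 0.01, -1.0]]
wrist_force: [-6.2, -2.2, 20.2]
gripper_width: 0.004
time_s: 4.62
tcp_pos: [0.6794, 0.0559, 0.0969]
ee_rot: [[-0.973, 0.231, 0.013], [0.231, 0.973, 0.005], [-0.011, 0.008, -1.0]]
wrist_force: [-6.7, -1.0, 16.6]
gripper_width: 0.009
```

```bash
python3 -m inch '[{"jaw":255,"x":0,"y":0,"z":0.2,"ax":0,"ay":0,"az":0},{"jaw":60,"x":0,"y":0,"z":0.9,"ax":0,"ay":0,"az":0},{"jaw":60,"x":0,"y":0,"z":0.9,"ax":0,"ay":0,"az":0},{"jaw":60,"x":-0.3,"y":-0.3,"z":0.9,"ax":0,"ay":0,"az":0},{"jaw":60,"x":-0.7,"y":-0.3,"z":0.5,"ax":0,"ay":0,"az":0},{"jaw":60,"x":0,"y":0,"z":0,"ax":0,"ay":0,"az":0}]'; python3 - <<'E'
from station import *
import cv2
from h import *
p=camera_params("wrist");im=capture("wrist")[:,:,::-1].copy();cv2.imwrite("pics/wrist6.png",im);np.save('w6.npy',p,allow_pickle=True)
im=capture("side")[:,:,::-1];im=cv2.resize(im[130:260,250:410],None,fx=4.6,fy=4.6,interpolation=cv2.INTER_CUBIC);cv2.imwrite("pics/side6.png",im)
s=sense();print(s['joints'],s['gripper_width'],abs(s['joint_velocities']).max())
E
```

```text
time_s: 5.38
tcp_pos: [0.6175, 0.0182, 0.309]
ee_rot: [[-0.973, 0.232, 0.016], [0.232, 0.973, 0.006], [-0.015, 0.009, -1.0]]
wrist_force: [0.3, 0.6, 0.1]
gripper_width: 0.486
[ 1.66946069e+01  1.86651761e+01  7.13790465e+00 -1.07238876e-01
 -7.78258525e+01 -1.20070118e+02] 0.58038061223628 2.8631710193085116
```

View pics/wrist6.png

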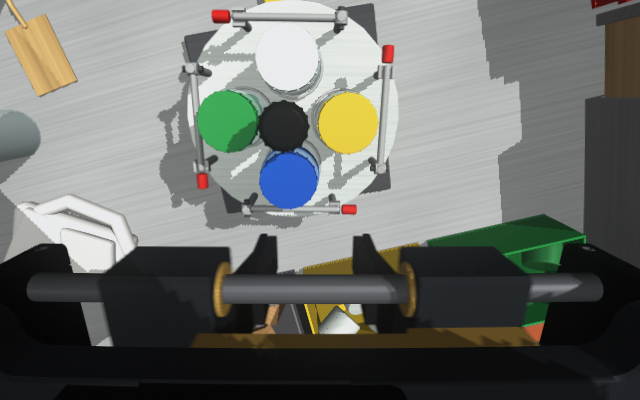

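View pics/side6.png

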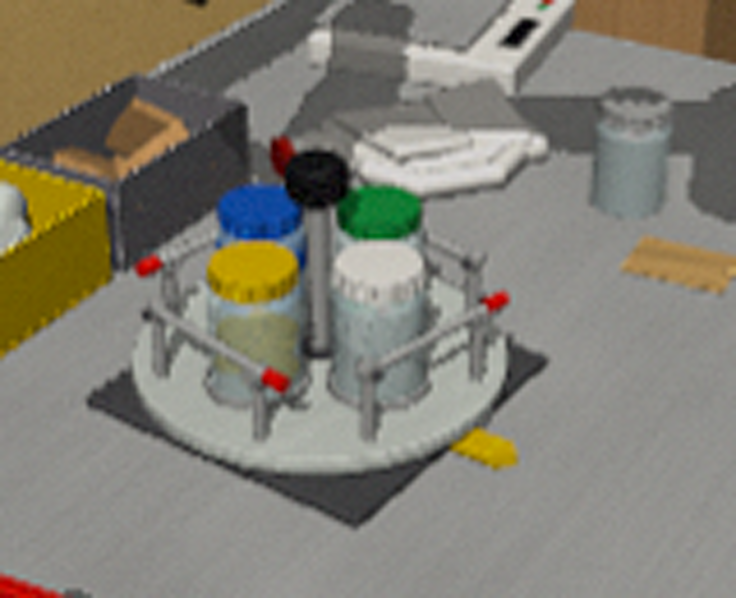

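```bash
cat > m2.py <<'E'
from h import *
import sys
def meas(im,p,roi,amin=60):
    r=[b for b in blobs(im,'red',roi,amin)]
    q=np.array([plane(p,b[:2],.0945)[:2] for b in r]);return r,q
E
python3 - <<'E'
from m2 import *
p=np.load('w6.npy',allow_pickle=True).item();im=cv2.imread('pics/wrist6.png')
r,q=meas(im,p,(160,0,420,225))
c=q.mean(0);print('axis',c)
for b,x in zip(r,q):
    d=x-c;print(b[:3],np.hypot(*d),np.degrees(np.arctan2(d[1],d[0])))
print('knob top',plane(p,(283.5,126),.192),[b for b in blobs(im,'black',(240,90,330,165),200)])
E
```

```text
axis [0.55377997 0.00721951]
(np.float64(220.6), np.float64(15.6), 208) 0.12855321486752314 -160.1830444076597
(np.float64(387.8), np.float64(53.3), 181) 0.12867642939928467 109.8493145951168
(np.float64(202.1), np.float64(180.6), 148) 0.12847179890588642 -70.06794954681494
(np.float64(348.6), np.float64(209.0), 124) 0.12836797912263664 19.725514219897303
knob top [0.55347421 0.00806259 0.192     ] [(np.float64(276.1), np.float64(138.9), 250, array([258, 112,  47,  40]))]
```

```bash
python3 -m inch '[{"jaw":0,"x":-0.8,"y":-0.1,"z":0.4,"ax":0,"ay":0,"az":0},{"jaw":0,"x":-0.8,"y":-0.1,"z":0.4,"ax":0,"ay":0,"az":0},{"jaw":0,"x":-0.7,"y":0,"z":0,"ax":0,"ay":0,"az":0},{"jaw":0,"x":0,"y":0,"z":0,"ax":0,"ay":0,"az":0},{"jaw":0,"x":0,"y":0,"z":0,"ax":0,"ay":0,"az":0}]'; python3 - <<'E'
from station import *
import cv2
from h import *
p=camera_params("wrist");im=capture("wrist")[:,:,::-1].copy();cv2.imwrite("pics/wrist7.png",im);np.save('w7.npy',p,allow_pickle=True)
s=sense();print(s['joints'],s['gripper_width'],abs(s['joint_velocities']).max())
for c in('red','yellow'):
  for b in blobs(im,c,(100,0,540,260),30):print(c,b)
E
```

```text
time_s: 6.1
tcp_pos: [0.4787, 0.009, 0.3426]
ee_rot: [[-0.973, 0.231, -0.009], [0.231, 0.973, 0.001], [0.009, -0.001, -1.0]]
wrist_force: [-0.3, -0.5, 0.5]
gripper_width: 0.994
[  20.40473087    3.99304765   -6.19865902   -0.24234826  -80.27891025
 -123.72193585] 0.9944036442293231 0.563551277667991
red (np.float64(270.7), np.float64(142.8), 120, array([264, 139,  14,   9]))
red (np.float64(408.3), np.float64(172.0), 110, array([404, 166,  10,  13]))
yellow (np.float64(308.6), np.float64(107.7), 319, array([300,  95,  19,  24]))
yellow (np.float64(374.7), np.float64(232.8), 1839, array([351, 209,  51,  49]))
```

View pics/wrist7.png

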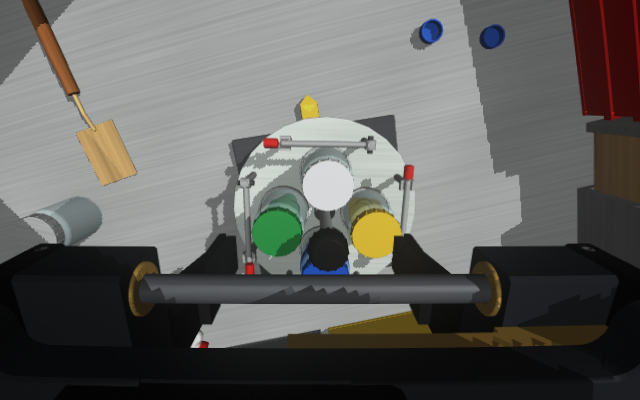

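```bash
python3 - <<'E'
import cv2
a=cv2.imread("pics/wrist7.png")[85:235,220:420];cv2.imwrite("pics/w7c.png",cv2.resize(a,None,fx=4,fy=4,interpolation=cv2.INTER_CUBIC))
E
```

View pics/w7c.png

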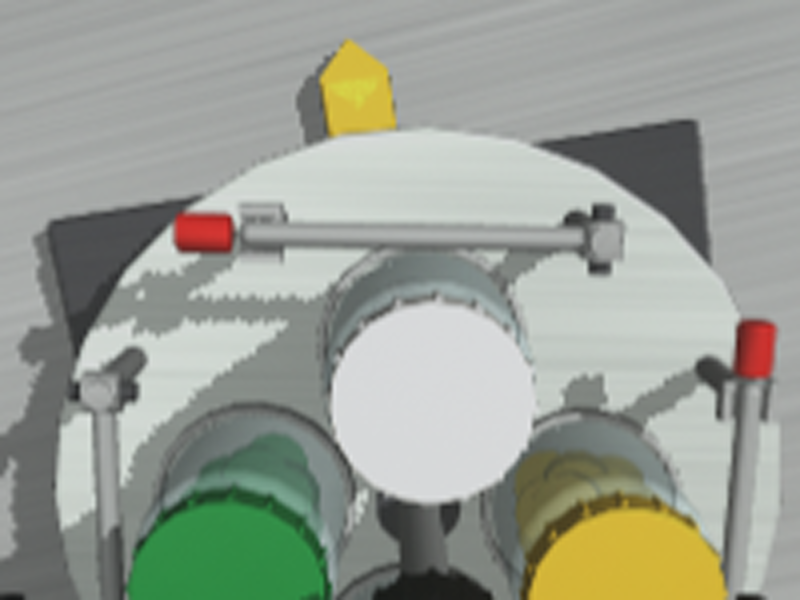

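```bash
python3 - <<'E'
from h import *
p=np.load('w7.npy',allow_pickle=True).item()
f=lambda u,z:plane(p,(220+u[0]/4-.375,85+u[1]/4-.375),z)[:2]
h=lambda d:np.degrees(np.arctan2(d[1],d[0]))
L,R=f((50,222),.012),f((695,120),.012);print('corners',L,R,np.hypot(*(R-L)),'front dir',h(R-L)+90)
for u in((70,215),(200,197)):print(f(u,.012))
print('front dir by seg L',h(f((200,197),.012)-L)+90,'R',h(R-f((550,143),.012))+90)
print('side edges',h(R-f((708,250),.012)),h(L-f((78,345),.012)))
n=np.array([np.cos(np.radians(h(R-L)+90)),np.sin(np.radians(h(R-L)+90))])
ax=(L+R)/2-.125*n;print('axis from plate',ax)
for a in (ax,np.array([.5537,.0065])):
  for z in(.012,.006,.003):
    print('tip',z,f((350,40),z),np.hypot(*(f((350,40),z)-a)),h(f((350,40),z)-a))
P,T=f((602,241),.091),f((205,232),.091);print('white keeper',np.hypot(*(T-P)),'white dir',h(T-P)-90, 'radial')
q=f((432,402),.135);print('white lid',q,h(q-ax))
E
```

```text
corners [ 0.41984682 -0.10555441] [0.43957128 0.13969633] 0.24604264074607202 front dir 175.40184534290975
[ 0.41911831 -0.09735281]
[ 0.42421562 -0.04743609]
front dir by seg L 175.7011124668009 R 175.59504013776157
side edges 176.10819241663694 175.84579349224805
axis from plate [0.55430673 0.00705011]
tip 0.012 [0.38229774 0.02122939] 0.17259242357306956 175.28756933183124
tip 0.006 [0.38203383 0.02115748] 0.17284956034250998 175.31851216085565
tip 0.003 [0.38190188 0.02112153] 0.17297814758997185 175.33394907509293
tip 0.012 [0.38229774 0.02122939] 0.1720339761799649 175.0883740931885
tip 0.006 [0.38203383 0.02115748] 0.17229078742897855 175.11971434913318
tip 0.003 [0.38190188 0.02112153] 0.17241921234124213 175.1353494647607
white keeper 0.12723290609668175 white dir -194.67824388891333 radial
white lid [0.49279113 0.02200806] 166.33335249455064
```

```bash
python3 -m inch '[{"jaw":0,"x":0.4,"y":0,"z":0,"ax":0,"ay":0,"az":1},{"jaw":0,"x":0.4,"y":0,"z":0,"ax":0,"ay":0,"az":1},{"jaw":0,"x":0.4,"y":0,"z":0,"ax":0,"ay":0,"az":1},{"jaw":0,"x":0.1,"y":0,"z":0,"ax":0,"ay":0,"az":1},{"jaw":0,"x":0,"y":0,"z":0,"ax":0,"ay":0,"az":1},{"jaw":0,"x":0,"y":0,"z":0,"ax":0,"ay":0,"az":1},{"jaw":0,"x":0,"y":0,"z":0,"ax":0,"ay":0,"az":1},{"jaw":0,"x":0,"y":0,"z":0,"ax":0,"ay":0,"az":1},{"jaw":0,"x":0,"y":0,"z":0,"ax":0,"ay":0,"az":1},{"jaw":0,"x":0,"y":0,"z":0,"ax":0,"ay":0,"az":1},{"jaw":0,"x":0,"y":0,"z":0,"ax":0,"ay":0,"az":1},{"jaw":0,"x":0,"y":0,"z":0,"ax":0,"ay":0,"az":1}]'; python3 -c "
from station import *;print(sense()['joints'])"
```

```text
time_s: 7.65
tcp_pos: [0.5738, 0.0109, 0.3222]
ee_rot: [[0.35, -0.937, -0.006], [-0.937, -0.349, -0.032], [0.028, 0.017, -0.999]]
wrist_force: [-0.9, -0.1, -0.7]
gripper_width: 1.002
[ 18.17605961  14.24831102   2.73099571   1.68350006 -79.37385249
   1.95384302]
```

```bash
python3 -m inch '[{"jaw":0,"x":-0.2,"y":-0.03,"z":0,"ax":0,"ay":0,"az":1},{"jaw":0,"x":-0.15,"y":-0.03,"z":0,"ax":0,"ay":0,"az":1},{"jaw":0,"x":0,"y":0,"z":0,"ax":0,"ay":0,"az":1},{"jaw":0,"x":0,"y":0,"z":0,"ax":0,"ay":0,"az":1},{"jaw":0,"x":0,"y":0,"z":0,"ax":0,"ay":0,"az":0.3},{"jaw":0,"x":0,"y":0,"z":0,"ax":0,"ay":0,"az":0},{"jaw":0,"x":0,"y":0,"z":0,"ax":0,"ay":0,"az":0}]'
```

```text
time_s: 8.52
tcp_pos: [0.5592, 0.0083, 0.3114]
ee_rot: [[0.905, -0.426, 0.004], [-0.426, -0.904, -0.035], [0.019, 0.03, -0.999]]
wrist_force: [0.2, -0.1, -0.2]
gripper_width: 1.001
```

```bash
python3 -m inch '[{"jaw":0,"x":-0.08,"y":-0.02,"z":-0.3,"ax":0.2,"ay":0.02,"az":0},{"jaw":0,"x":0,"y":0,"z":-0.7,"ax":0,"ay":0,"az":0},{"jaw":0,"x":0,"y":0,"z":-0.5,"ax":0,"ay":0,"az":0},{"jaw":0,"x":0,"y":0,"z":-0.1,"ax":0,"ay":0,"az":0},{"jaw":0,"x":0,"y":0,"z":0,"ax":0,"ay":0,"az":0}]'; python3 - <<'E'
from station import *
import cv2
from h import *
p=camera_params("wrist");im=capture("wrist")[:,:,::-1].copy();cv2.imwrite("pics/wrist8.png",im);np.save('w8.npy',p,allow_pickle=True)
E
```

```text
time_s: 9.15
tcp_pos: [0.5567, 0.0072, 0.213]
ee_rot: [[0.903, -0.429, 0.002], [-0.429, -0.903, 0.0], [0.002, -0.001, -1.0]]
wrist_force: [0.1, 0.5, -0.3]
gripper_width: 1.0
```

View pics/wrist8.png

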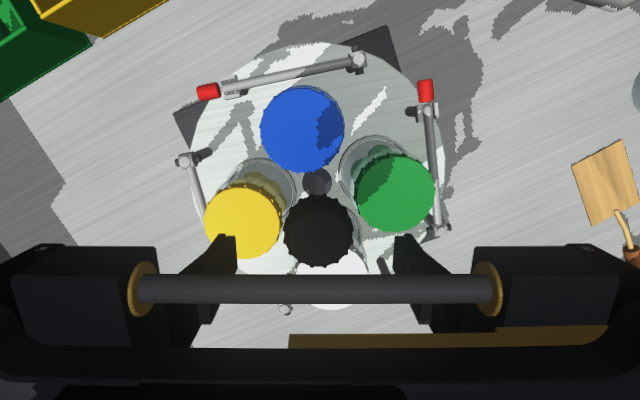

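```bash
python3 -c "
from h import *
p=np.load('w8.npy',allow_pickle=True).item();print(plane(p,(317,231),.192))"
python3 -m inch '[{"jaw":0,"x":-0.03,"y":0,"z":-0.5,"ax":0,"ay":0,"az":0},{"jaw":0,"x":0,"y":0,"z":-0.4,"ax":0,"ay":0,"az":0},{"jaw":0,"x":0,"y":0,"z":0,"ax":0,"ay":0,"az":0}]'
```

```text
[0.55891849 0.00487122 0.192     ]
time_s: 9.57
tcp_pos: [0.5585, 0.008, 0.1633]
ee_rot: [[0.903, -0.428, 0.013], [-0.428, -0.904, 0.002], [0.011, -0.008, -1.0]]
wrist_force: [0.2, -0.8, 0.8]
gripper_width: 1.0
```

```bash
python3 -m inch '[{"jaw":0,"x":-0.05,"y":-0.02,"z":-0.08,"ax":0,"ay":0.07,"az":0},{"jaw":0,"x":0,"y":0,"z":0,"ax":0,"ay":0,"az":0},{"jaw":255,"x":0,"y":0,"z":0,"ax":0,"ay":0,"az":0},{"jaw":255,"x":0,"y":0,"z":0,"ax":0,"ay":0,"az":0},{"jaw":255,"x":0,"y":0,"z":0,"ax":0,"ay":0,"az":0},{"jaw":255,"x":0,"y":0,"z":0,"ax":0,"ay":0,"az":0},{"jaw":255,"x":0,"y":0,"z":0,"ax":0,"ay":0,"az":0}]'
```

```text
time_s: 10.45
tcp_pos: [0.5574, 0.0058, 0.1631]
ee_rot: [[0.904, -0.427, 0.006], [-0.427, -0.904, 0.001], [0.005, -0.003, -1.0]]
wrist_force: [0.4, -14.3, -0.8]
gripper_width: 0.511
```

```bash
python3 -m inch '[{"jaw":255,"x":0,"y":-0.02,"z":0,"ax":0,"ay":0,"az":-0.2},{"jaw":255,"x":0,"y":0,"z":0,"ax":0,"ay":0,"az":-0.4},{"jaw":255,"x":0,"y":0,"z":0,"ax":0,"ay":0,"az":-0.5}]'
```

```text
time_s: 10.82
tcp_pos: [0.5567, 0.0043, 0.1631]
ee_rot: [[0.802, -0.598, 0.004], [-0.598, -0.802, -0.001], [0.004, -0.002, -1.0]]
wrist_force: [-1.1, -2.3, 0.4]
gripper_width: 0.491
```

```bash
python3 -m inch '[{"jaw":255,"x":0,"y":0,"z":0,"ax":0,"ay":0,"az":-0.6},{"jaw":255,"x":0,"y":0,"z":0,"ax":0,"ay":0,"az":-0.6},{"jaw":255,"x":0,"y":0,"z":0,"ax":0,"ay":0,"az":-0.6},{"jaw":255,"x":0,"y":0,"z":0,"ax":0,"ay":0,"az":-0.6},{"jaw":255,"x":0,"y":0,"z":0,"ax":0,"ay":0,"az":-0.6},{"jaw":255,"x":0,"y":0,"z":0,"ax":0,"ay":0,"az":-0.6}]'; python3 - <<'E'
from station import *
import cv2
cv2.imwrite("pics/wrist9.png",capture("wrist")[:,:,::-1])
s=sense();print(s['moment'],s['joints'])
E
```

```text
time_s: 11.58
tcp_pos: [0.5553, 0.0033, 0.1631]
ee_rot: [[0.275, -0.961, -0.0], [-0.961, -0.275, -0.004], [0.004, 0.001, -1.0]]
wrist_force: [-2.0, -1.1, 0.3]
gripper_width: 0.49
[-0.2466556   0.27569581 -0.61512842] [ 17.18173301  18.2368837  -14.50931167   0.23817485 -57.32886403
  -1.58940134]
```

View pics/wrist9.png

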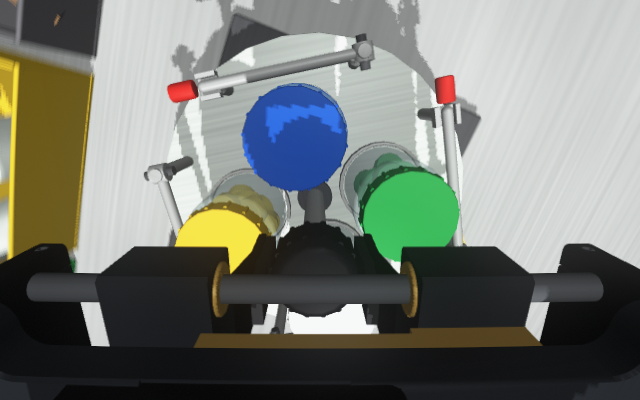

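```bash
python3 -m inch '[{"jaw":255,"x":0,"y":0,"z":0,"ax":0,"ay":0,"az":-0.6},{"jaw":255,"x":0,"y":0,"z":0,"ax":0,"ay":0,"az":-0.7},{"jaw":255,"x":0,"y":0,"z":0,"ax":0,"ay":0,"az":-0.7},{"jaw":255,"x":0,"y":0,"z":0,"ax":0,"ay":0,"az":-0.7},{"jaw":255,"x":0,"y":0,"z":0,"ax":0,"ay":0,"az":-0.7},{"jaw":255,"x":0,"y":0,"z":0,"ax":0,"ay":0,"az":-0.7},{"jaw":255,"x":0,"y":0,"z":0,"ax":0,"ay":0,"az":-0.7},{"jaw":255,"x":0,"y":0,"z":0,"ax":0,"ay":0,"az":-0.7},{"jaw":255,"x":0,"y":0,"z":0,"ax":0,"ay":0,"az":-0.7},{"jaw":255,"x":0,"y":0,"z":0,"ax":0,"ay":0,"az":-0.6}]'; python3 -m inch '[{"jaw":255,"x":0,"y":0,"z":0,"ax":0,"ay":0,"az":-0.4},{"jaw":255,"x":0,"y":0,"z":0,"ax":0,"ay":0,"az":0},{"jaw":255,"x":0,"y":0,"z":0,"ax":0,"ay":0,"az":0}]'
python3 -c "
from station import *;print(sense()['joints'])"
```

```text
time_s: 12.88
tcp_pos: [0.5523, 0.0042, 0.163]
ee_rot: [[-0.806, -0.593, -0.008], [-0.593, 0.806, 0.002], [0.005, 0.007, -1.0]]
wrist_force: [-1.1, -0.3, -0.4]
gripper_width: 0.489
time_s: 13.25
tcp_pos: [0.5522, 0.0044, 0.163]
ee_rot: [[-0.844, -0.537, -0.009], [-0.537, 0.844, 0.003], [0.006, 0.007, -1.0]]
wrist_force: [-0.7, 0.1, -0.4]
gripper_width: 0.494
[ 17.09790934  18.1856075  -14.36958942  -0.3645299  -57.86366377
 -74.45214848]
```

```bash
python3 -m inch '[{"jaw":255,"x":0,"y":0,"z":0,"ax":0,"ay":0,"az":-0.4},{"jaw":255,"x":0,"y":0,"z":0,"ax":0,"ay":0,"az":-0.7},{"jaw":255,"x":0,"y":0,"z":0,"ax":0,"ay":0,"az":-0.7},{"jaw":255,"x":0,"y":0,"z":0,"ax":0,"ay":0,"az":-0.7},{"jaw":255,"x":0,"y":0,"z":0,"ax":0,"ay":0,"az":-0.7},{"jaw":255,"x":0,"y":0,"z":0,"ax":0,"ay":0,"az":-0.6},{"jaw":255,"x":0,"y":0,"z":0,"ax":0,"ay":0,"az":-0.3},{"jaw":255,"x":0,"y":0,"z":0,"ax":0,"ay":0,"az":0},{"jaw":255,"x":0,"y":0,"z":0,"ax":0,"ay":0,"az":0}]'
python3 - <<'E'
from station import *
import cv2
from h import *
p=camera_params("wrist");im=capture("wrist")[:,:,::-1].copy();cv2.imwrite("pics/wrist10.png",im);np.save('w10.npy',p,allow_pickle=True)
im=capture("top")[:,:,::-1];im=cv2.resize(im[115:235,270:410],None,fx=5,fy=5,interpolation=cv2.INTER_CUBIC);cv2.imwrite("pics/top10.png",im)
E
```

```text
time_s: 14.38
tcp_pos: [0.5517, 0.0064, 0.1629]
ee_rot: [[-0.988, 0.156, -0.005], [0.156, 0.988, 0.01], [0.006, 0.009, -1.0]]
wrist_force: [-1.0, -0.3, 0.6]
gripper_width: 0.489
```

View pics/wrist10.png

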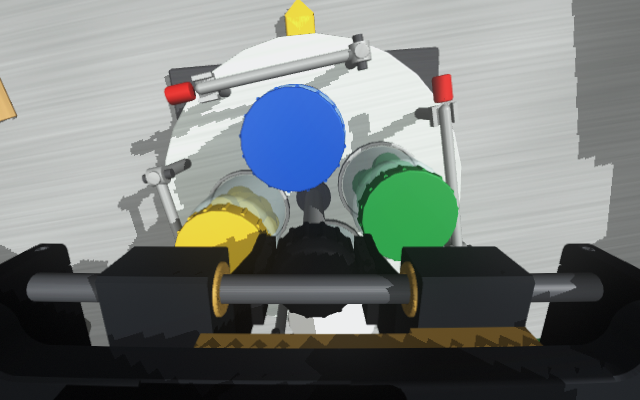

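View pics/top10.png

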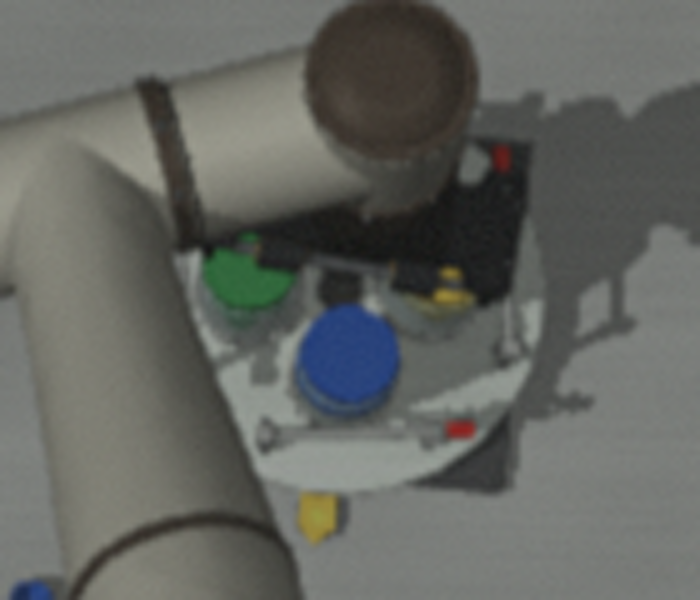

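```bash
python3 - <<'E'
import cv2
a=cv2.imread("pics/wrist10.png")[0:200,150:470];cv2.imwrite("pics/w10c.png",cv2.resize(a,None,fx=2.5,fy=2.5,interpolation=cv2.INTER_CUBIC))
E
```

```text
(no output)
```

View pics/w10c.png

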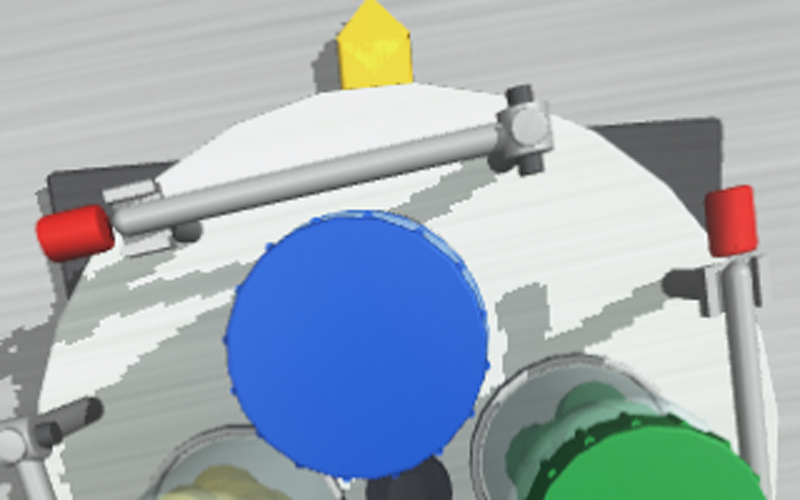

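```bash
python3 - <<'E'
from h import *
p=np.load('w10.npy',allow_pickle=True).item();im=cv2.imread('pics/wrist10.png')
f=lambda u,z:plane(p,(150+u[0]/2.5-.3,u[1]/2.5-.3),z)[:2]
h=lambda d:np.degrees(np.arctan2(d[1],d[0]))%360
L,R=f((50,174),.012),f((720,120),.012);fd=h(R-L)+90;print('corners',L,R,np.hypot(*(R-L)),'front',fd%360)
n=np.array([np.cos(np.radians(fd)),np.sin(np.radians(fd))]);ax=(L+R)/2-.125*n;print(ax)
t=f((371,1),.01);print('tip',t,h(t-ax))
A,B=f((526,128),.093),f((75,233),.091);print('bar',np.hypot(*(B-A)),h(B-A)-90)
A,B=f((485,145),.091),f((130,218),.091);print('bar2',h(B-A)-90)
b=blobs(im,'blue',(200,60,380,210),500)[0];q=plane(p,b[:2],.134)[:2];print('lid',b[:3],q,np.hypot(*(q-ax)),h(q-ax))
tabs=[plane(p,x[:2],.0945)[:2] for x in blobs(im,'red',(150,50,480,130),60)];print(tabs)
for x in tabs:print(np.hypot(*(x-ax)),h(x-ax))
# axis independent: two tabs 90deg apart, r .1285
d=tabs[1]-tabs[0];m=(tabs[0]+tabs[1])/2;c=m+np.array([d[1],-d[0]])/2
c2=m-np.array([d[1],-d[0]])/2;print('axis from tabs',c,c2)
E
```

```text
corners [ 0.42071664 -0.10532701] [0.44073438 0.13934914] 0.2454936352991519 front 175.32286500300054
[0.55530926 0.00681847]
tip [0.38301414 0.02057716] 175.43431394407912
bar 0.1275752724036304 183.0321018120485
bar2 181.7752755220576
lid (np.float64(292.4), np.float64(138.5), 8699) [0.4908188  0.00356287] 0.06457257490311519 182.8899434429762
[array([0.47612308, 0.10944085]), array([ 0.45083871, -0.07050778])]
0.12962177714812478 127.65473912832027
0.1299747808941321 216.50783713007073
axis from tabs [0.37350658 0.03210872] [0.55345521 0.00682435]
```

```bash
python3 -m inch '[{"jaw":255,"x":0,"y":0,"z":0,"ax":0,"ay":0,"az":-0.35},{"jaw":255,"x":0,"y":0,"z":0,"ax":0,"ay":0,"az":-0.35},{"jaw":255,"x":0,"y":0,"z":0,"ax":0,"ay":0,"az":0},{"jaw":255,"x":0,"y":0,"z":0,"ax":0,"ay":0,"az":0}]'
python3 - <<'E'
from station import *
import cv2
from h import *
p=camera_params("wrist");im=capture("wrist")[:,:,::-1].copy();cv2.imwrite("pics/wrist11.png",im);np.save('w11.npy',p,allow_pickle=True)
a=im[0:200,150:470];cv2.imwrite("pics/w11c.png",cv2.resize(a,None,fx=2.5,fy=2.5,interpolation=cv2.INTER_CUBIC))
E
```

```text
time_s: 14.98
tcp_pos: [0.5518, 0.0068, 0.1629]
ee_rot: [[-0.962, 0.274, -0.003], [0.274, 0.962, 0.011], [0.006, 0.01, -1.0]]
wrist_force: [-0.0, -0.3, 1.4]
gripper_width: 0.492
```

View pics/w11c.png

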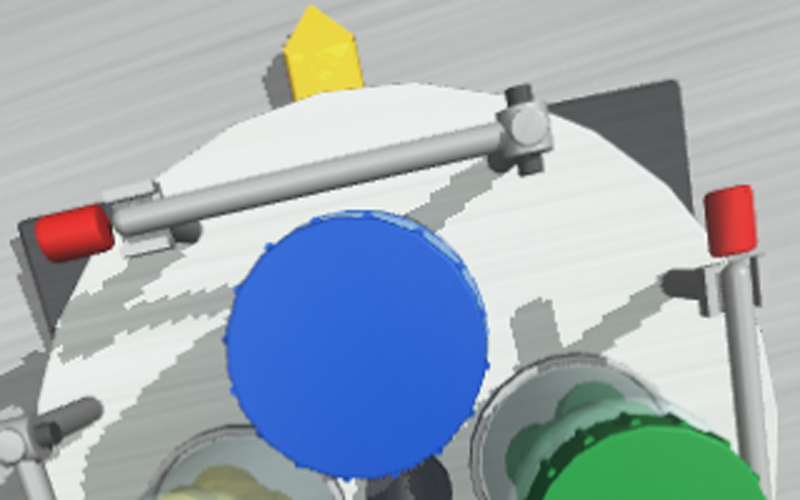

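```bash
python3 - <<'E'
from h import *
p=np.load('w11.npy',allow_pickle=True).item();im=cv2.imread('pics/wrist11.png')
f=lambda u,z:plane(p,(150+u[0]/2.5-.3,u[1]/2.5-.3),z)[:2]
h=lambda d:np.degrees(np.arctan2(d[1],d[0]))%360
L,R=f((22,220),.012),f((680,81),.012);fd=h(R-L)+90;print('corners',L,R,np.hypot(*(R-L)),'front',fd%360)
n=np.array([np.cos(np.radians(fd)),np.sin(np.radians(fd))]);ax=(L+R)/2-.125*n;print(ax)
t=f((312,5),.01);print('tip',t,h(t-ax))
A,B=f((526,128),.093),f((75,233),.091);print('bar',np.hypot(*(B-A)),h(B-A)-90)
b=blobs(im,'blue',(200,60,380,210),500)[0];q=plane(p,b[:2],.134)[:2];print('lid',b[:3],q,np.hypot(*(q-ax)),h(q-ax))
tabs=[plane(p,x[:2],.0945)[:2] for x in blobs(im,'red',(150,50,480,130),60)]
for a in(ax,np.array([.5537,.0068])):
  for x in tabs:print(np.hypot(*(x-a)),h(x-a))
d=tabs[1]-tabs[0];m=(tabs[0]+tabs[1])/2;print('axis tabs',m-np.array([d[1],-d[0]])/2,'blue dir',h(d)-45+0-34.6)
E
```

```text
corners [ 0.42016848 -0.10453099] [0.44101595 0.14054078] 0.2459568916090049 front 175.1377374325968
[0.55514238 0.00740981]
tip [0.38152166 0.0209496 ] 175.54082058612192
bar 0.1275569999299358 176.07862935988766
lid (np.float64(292.3), np.float64(138.4), 8705) [0.49087233 0.01123031] 0.06438350395720074 176.5980851309254
0.12889287296929294 120.86601888736412
0.1301839849526974 209.93174803727948
0.12868567458558533 120.17545957458626
0.1286298515568509 210.0169267238474
axis tabs [0.5534669  0.00690289] blue dir 175.50865755816037
```

```bash
python3 -m inch '[{"jaw":255,"x":0,"y":0,"z":0,"ax":0,"ay":0,"az":-0.05},{"jaw":255,"x":0,"y":0,"z":0,"ax":0,"ay":0,"az":0},{"jaw":255,"x":0,"y":0,"z":0,"ax":0,"ay":0,"az":0},{"jaw":255,"x":0,"y":0,"z":0,"ax":0,"ay":0,"az":0}]'
python3 - <<'E'
from station import *
import cv2
from h import *
p=camera_params("wrist");im=capture("wrist")[:,:,::-1].copy();cv2.imwrite("pics/wrist12.png",im)
a=capture("side")[130:260,250:410,::-1];cv2.imwrite("pics/side12.png",cv2.resize(a,None,fx=4.6,fy=4.6,interpolation=cv2.INTER_CUBIC))
h=lambda d:np.degrees(np.arctan2(d[1],d[0]))%360
ax=np.array([.5542,.007])
tabs=[plane(p,x[:2],.0945)[:2] for x in blobs(im,'red',(150,50,480,130),60)];d=tabs[1]-tabs[0]
q=plane(p,blobs(im,'blue',(200,60,380,210),500)[0][:2],.134)[:2]
print('tabs dir',h(d)-45-34.6,'lid',h(q-ax),sense()['wrist_force'],sense()['moment'],sense()['gripper_width'],abs(sense()['joint_velocities']).max())
E
```

```text
time_s: 15.52
tcp_pos: [0.5518, 0.0068, 0.1629]
ee_rot: [[-0.959, 0.282, -0.003], [0.282, 0.959, 0.011], [0.006, 0.01, -1.0]]
wrist_force: [-1.5, -0.2, 0.3]
gripper_width: 0.492
tabs dir 175.09972324757 lid 175.7724070506957 [-0.77775865 -0.28897719 -0.02972916] [-0.10878318  0.11493882 -0.00027598] 0.49165225547569275 0.06869854495450567
```

View pics/wrist12.png

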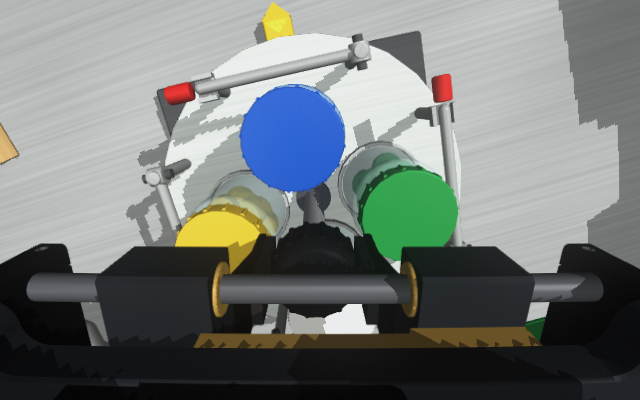

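View pics/side12.png

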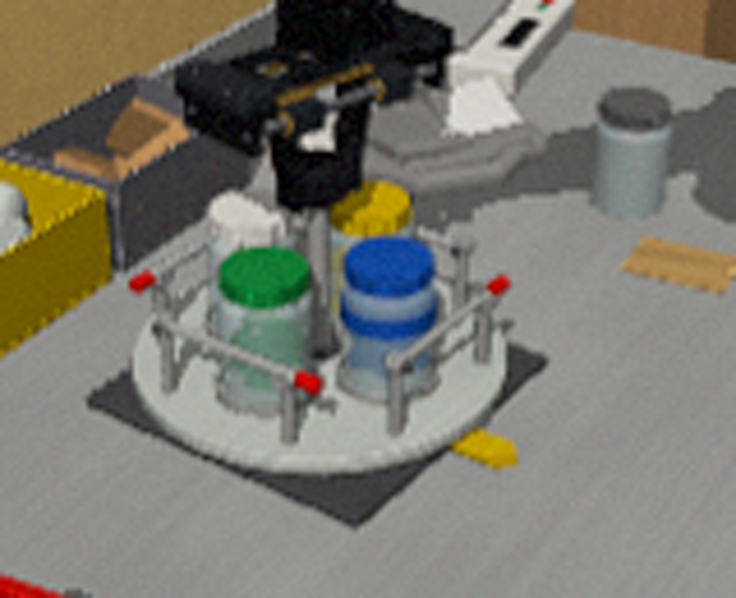

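The pictures show all four jars standing, the blue keeper shut (tab at side 497,285) and the blue jar behind the yellow pointer (wrist 292,138 and 278,20). The knob is gripped. I'm handing in.

```bash
python3 -c "
from station import *;print(finish_job(),sense()['time_s'])"
```

```text
the job is handed in; nothing more can be done
the job is handed in; nothing more can be done
```

I pushed the blue jar's keeper bar down onto its stop, then gripped the knob and turned the carousel about 170° clockwise. The blue jar now faces the yellow pointer, and the gripper still holds the knob. I handed in at about 15.6 s.

- **Alignment:** the keeper tabs put the jar's direction at 175.1° and its lid at 175.8°. The pointer and plate edges read 175.1° to 175.5°. The estimates disagree by a few tenths of a degree, so the jar is square to the pointer within about half a degree.
- **Keeper:** the red tab was level on its stop after the press. The upward force was about 20 N at most in the readings, and the bar still looks shut in the last side picture.
- **Side effects:** pressing the keeper down turned the disc by about 1°, which I allowed for by measuring it again before the turn. Closing on the knob gave a brief 14 N sideways force that went away once the turn began.
- **End state:** all four jars stand in their rings in the last side picture. The arm is still, with under 2 N at the wrist and a jaw opening of 0.49, which fits the knob. The jug, spare jar and spatula look undisturbed. I did not check the caps or the drawer handle again at the end, but the arm never went near them.

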